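Seat a vial stopper with the bench press

TASK

The vial standing in the hand press has its stopper only half in. Wind the press down by its crank grip, steadily and at less than a turn a second, until the stopper is fully home on the vial's lip and the crank turns clearly firm, but force it no further: over-pressing cracks the glass. Then wind the ram back up about a full turn, well clear of the stopper, and let go, without touching the vial in its nest or disturbing anything else on the bench.

Things in the scene. Friction and masses are not known exactly. Their poses are not given: they have to be found in the camera images.
- press: white C-frame bench screw press, bolted down (fixed). Base plate 215 x 125 x 18 mm, one upright column 60 mm wide at its back, a head 60 mm wide from 160 to 198 mm high that overhangs the vial. Origin on the bench on the vertical spindle axis; its x axis points from the spindle to the column, z up.
- crank (a joint): turn of the crank in rad: 0 with the ram fully up, up to 14.2 (over two turns); it grows as the ram goes down. Clockwise seen from above lowers the ram, 20 mm per turn. Crank, spindle and ram sink and rise together, so the grip moves on a helix. In the press's frame the grip stands at x = -50 mm cos q, y = +50 mm sin q for the reading q.
- spindle_axis (a point): the centre of the brass nut on top of the head, 198 mm above the bench, on the vertical axis about which the crank turns.
- grip_mid (a point): mid-height of the crank's grip, on its axis: an upright black sleeve, 25 mm in diameter and 56 mm tall, that spins freely on its pin; the pin stands 50 mm from the spindle axis on a flat steel arm whose top is 32 mm below this point. Nothing stands higher than the grip's top end (31 mm above this point). The point is 285 mm above the bench at crank reading 0 and sinks with the ram.
- foot (a point): centre of the underside of the ram's round steel foot (26 mm in diameter), on the spindle axis; 150 mm above the bench at crank reading 0.
- ram: spindle, foot and crank, sliding vertically in the head. Origin on the spindle axis, 150 mm below the foot's underside. 1 N along the circle at the grip gives about 16 N at the foot. Turning empty takes about 1 N down, 2 N up; the crank stays where it is left. While the motion pauses, screw friction and the ram's weight can hide up to 2 N of the load from the hand.
- anvil: round aluminium table of the press, 80 mm in diameter and 14 mm thick, fixed, its height set anew for every job; a nest 4 mm deep is bored in its top for the vial. Origin: centre of its underside.
- vial: clear glass vial with white contents and a paper label, 42 mm in diameter, 71.5 to 74.5 mm tall to its lip, unlike from lot to lot, standing loose in the nest with its neck under the ram. Origin: centre of its bottom, z up.
- stopper_top (a point): centre of the top of the grey rubber stopper: its flange, 20 mm wide and 4 mm thick, stands 5 to 8 mm above the lip at the start and rests on it when home. It slides in under 60 N from the foot, some 4 N at the grip on top of the empty turning. At home the resistance climbs steeply: 80 N (about 5 N on top) counts as firm, and the glass cracks above 140 N (about 9 N on top).
- vial_b: bystander: a finished vial of the same size with an aluminium cap, standing loose on the bench. Origin: centre of its bottom.
- vial_c: bystander: another finished vial with an aluminium cap. Origin: centre of its bottom.
- ampoule_rack: bystander: white rack 110 x 50 mm with ten amber ampoules, 78 mm tall in all, loose. Origin: centre of its underside.
- stopper_dish: bystander: open steel dish 120 x 90 x 30 mm with spare stoppers, loose. Origin: centre of its underside.

How it is judged (in metres and radians):
On the way, in this order (a step that is already met when the one before it is completed fails the run):
1. the ram bears firmly on the stopper, pushed home (80 N: more than a stopper still sliding in can carry) (z of stopper_top in the frame of vial below 0.0795 m and contact force between ram and vial above 80 N), for 0.15 s.
2. the foot is wound up some 12 mm clear of the stopper (z of foot in the frame of vial above 0.09 m), for 0.1 s.
At the end, for the whole second after the job is handed in: The stopper has been pressed firmly home and its top is less than 79.5 mm above the vial's bottom, the vial stands upright and at rest in its nest (within 3 mm of its centre), the ram's foot is at least 90 mm above the vial's bottom (some 12 mm clear of the stopper), and the crank is at rest (z of stopper_top in the frame of vial below 0.0795 m and z of foot in the frame of vial above 0.09 m and horizontal distance between vial and anvil below 0.003 m and z of vial in the frame of anvil below 0.012 m and angle between vial's own z axis and vertical below 0.05 rad and linear speed of vial below 0.02 m/s and velocity of joint crank between -0.2 and 0.2 rad/s); the robot touches nothing.
It fails at once if over-pressed: more than 140 N between ram and vial cracks the glass (contact force between ram and vial above 140 N).
It fails at once if the crank is whirled at over a turn a second (velocity of joint crank above 6.5 rad/s or velocity of joint crank below -6.5 rad/s).
It fails at once if the robot touches the vial or its stopper (contact force between the arm and vial above 2 N).
It fails at once if the robot touches the vial or its stopper (contact force between the fingers and vial above 2 N).
It fails at once if a bystander is shifted more than 20 mm (distance of any of vial_b, vial_c, ampoule_rack, stopper_dish from where it was at the start of the episode above 0.02 m).
It also fails if it takes over 72 s, if anything falls off the work surface, if the arm or the gripper's body presses on something with over 40 N, if the wrist force passes 120 N, or if a joint passes its speed limit or range.

ROBOT

A 6-joint arm with a two-finger parallel gripper is mounted at the origin on the work surface. World frame = base frame: x ahead of the robot, y to its left, z up, the work surface at z = 0. Lengths are in mm, angles in rad, forces in N, time in s.
With the tool pointing down it reaches from about 325 to 775 mm from the base axis. Payload 5.5 kg.
Tool frame: the origin (TCP) lies midway between the tips of the shut fingers; the grasp point (between the pads) lies 19 mm behind it; z points along the fingers, y is the line along which they close (so a half turn about z gives the same grasp; the last joint's range is limited). The gripper opens to 85 mm and grips with 20 to 120 N. Pads are 22 mm wide; open, the fingers measure 114 mm over their backs; the gripper's body (76 mm by 85 mm) begins 54 mm behind the grasp point. The pads swing forward as they close: fully open they stand 13 mm farther back than shut.
Start: joints at [-1.278, 0.091, 1.231, -0, 1.82, -0.057], TCP at [205.626, -563.679, 231.275] pointing down, gripper open.
Joint ranges: [-2.87, 2.87], [-0.86, 2.18], [0.17, 2.46], [-1.51, 4.65], [0.06, 2.69], [-2.65, 2.65]. Speed limits (rad/s): [2.57, 2.57, 3.01, 3.14, 3.14, 3.14].

INTERFACE

Orientations are given as a unit quaternion [x, y, z, w].
In Python, from station import * gives the robot as it stands.
- The arm moves only by the tool move_arm, never from a script. Its argument "plan" is a list that holds one entry, the list of rows, each a list of 6 numbers: the shift along the tool's x, y, z in mm, then the turn, a rotation vector about the tool's x, y, z in degrees. In form: [[[x, y, z, wx, wy, wz], ...]]. A call has 1 to 8 rows; each row is the pose to reach, as a shift and turn from the pose commanded when the call began, along the tool's axes at that moment; what a row does not reach only later rows make up. A row lasts 1/8 s, in which the tool goes at most 62.5 mm and 10.7 degrees, less where a joint would pass 70% of its speed; a pose out of reach is approached as far as the arm can. A call with a gripper value outside its range is refused whole. "fingers" is the opening, from -1 (shut) to 1 (fully open), so that 0 is half open, set as the call begins (left out, the last holds). The fingers move at their own pace and stop on an object; "newtons" is the grip in N (left out, the last holds). Time passes only in rows, so rows that repeat a pose let the fingers close. It gives the time, the measured TCP pose, the force, the opening and the grip force at its end, in the units of the state.
- read_state(): the state, without advancing time (a new reading comes with each control period).
- grab_frame(name): name is "scene" or "top" or "wrist"; returns a dict with "frame" (400x640x3 uint8, blue, green, red), "range_z" (400x640 float32, mm along the optical axis (not along the pixel's ray), 0 where there is no reading), "camera_matrix" (3x3 intrinsics, pixels), "camera_from_world" (4x4, takes a point from world to camera coordinates); the wrist camera has in their place "hand_eye" (4x4, takes a point from camera to tool coordinates, whose origin is the TCP and whose axes are the flange's). Camera axes: x right, y down, z forward; pixel columns grow to the right and rows downward; lengths in mm; the calibration is good to about 2 mm. A picture is of the moment at which its call begins: read the wrist's pose just before it.
- close_job(): hands the job in; it is judged then, once.
Trained networks look in a picture, given as the dict that the camera call returned (one of the last four; its "shot" number tells which), for a name from the list of things; names that differ only in an ending like _2 or _b are one class to them, and where a whole thing is asked for, a point or a joint stands for the part that bears it (a point fixed in the world has none). Each returns a list of dicts, best first, with "conf" (0 to 1); they miss things now and then, are a little off and sometimes report something else, mostly with a low value. They report only what shows in the picture. A call takes as long as a camera call.
- look_for(picture, label): "box" ([left, top, right, bottom] in pixels, round what is visible of it).
The state is a dict: "t": time; "qpos": joint angles; "joint_vel": joint speeds; "effort": joint torques, N m; "ee_pos": TCP position; "tcp_rot": TCP orientation; "contact_force": force on the tool from outside, world axes, zero at the start; "torque": the same for the moment, N m; "finger_gap": finger opening in mm; "gripper_force": force on a finger pad.
Only numpy, scipy, OpenCV 4.12 (cv2) and the standard library are available. Lean on these libraries where they do the work, as an engineer would, in place of code of your own. Each camera call takes 0.05 s, during which the arm holds its last target. There are 200 camera calls.

## Working session

There is one attempt and no reset: what is moved stays moved. The work goes in short steps, Python scripts to look and compute and a tool call to move; the robot and the scene stay as the last step left them, time stands still between calls to the robot, and variables do not carry over. Pictures are saved under pics/ and viewed, at most 10 in all, crops included, and the job is handed in when it is done.

Besides the shell and the picture viewer there is one more tool, called after "Request:" in YAML: its name, and indented under it one key for each argument. move_arm: Moves the arm, as the interface text tells. Its arguments: {"type":"object","properties":{"plan":{"type":"array","items":{"type":"array","items":{"type":"array","items":{"type":"number"}}}},"fingers":{"type":"number"},"newtons":{"type":"number"}},"required":["plan"]}

```bash
mkdir -p pics; ls
cat > h.py <<'E'
from station import *
import numpy as np, cv2
from scipy.spatial.transform import Rotation as R
def px2w(p,u,v,z=None):
    K=p["camera_matrix"];T=np.linalg.inv(p["camera_from_world"])
    z=p["range_z"][int(v),int(u)] if z is None else z
    c=np.array([(u-K[0,2])/K[0,0]*z,(v-K[1,2])/K[1,1]*z,z,1]);return (T@c)[:3]
def cloud(p):
    K=p["camera_matrix"];T=np.linalg.inv(p["camera_from_world"]);z=p["range_z"]
    v,u=np.mgrid[0:400,0:640]
    c=np.stack([(u-K[0,2])/K[0,0]*z,(v-K[1,2])/K[1,1]*z,z,np.ones_like(z)],-1)
    w=(c@T.T)[...,:3]; w[z<=0]=np.nan; return w
E
python3 - <<'E'
from h import *
s=read_state();print(s)
for n in("scene","top"):
    p=grab_frame(n);cv2.imwrite(f"pics/{n}.png",p["frame"])
    w=cloud(p)
    for l in("press","grip_mid","crank","spindle_axis","vial","stopper_top","anvil","foot","ampoule_rack","stopper_dish"):
        for d in look_for(p,l)[:3]:
            b=d["box"];u,v=(b[0]+b[2])/2,(b[1]+b[3])/2
            print(n,l,round(d["conf"],2),np.round(b),np.round(w[int(v),int(u)]))
E
```

```text
pics
{'t': 0.0, 'qpos': array([-1.27771482e+00,  9.18474948e-02,  1.23194297e+00, -3.70603405e-06,
        1.81980836e+00, -5.66947349e-02]), 'joint_vel': array([ 1.98605900e-03, -1.73952991e-03, -8.52891524e-05, -1.75927151e-03,
       -3.43923814e-04,  7.35772935e-04]), 'effort': array([ 1.81986329e-04, -4.58727300e+01, -4.18020701e+01,  2.41637588e-05,
        1.14591417e-02,  7.05382590e-06]), 'ee_pos': array([ 205.52485723, -563.37848143,  230.12545041]), 'tcp_rot': array([ 9.84745596e-01,  1.73997428e-01, -1.20065962e-04, -9.95875009e-04]), 'contact_force': array([0.7163827 , 0.28018717, 0.68543233]), 'torque': array([ 0.02632212, -0.0145369 , -0.04406241]), 'gripper_force': 0.0, 'finger_gap': 85.36024090574276}
scene press 0.67 [261. 167. 337. 285.] [402. -28.  -1.]
scene grip_mid 0.55 [286. 167. 295. 188.] [501. -87. 283.]
scene crank 0.93 [286. 166. 312. 201.] [185.  57.   1.]
scene crank 0.42 [262. 169. 337. 283.] [399. -27.   0.]
scene crank 0.39 [413. 221. 452. 263.] [653. 318.  19.]
scene spindle_axis 0.83 [263. 168. 337. 283.] [399. -23.  -1.]
scene vial 0.73 [300. 228.
[... 427 characters left out ...]
[648. 319.  29.]
top press 0.64 [306. 168. 363. 248.] [489. -58. 194.]
top grip_mid 0.65 [331. 184. 347. 210.] [510. -66. 244.]
top grip_mid 0.43 [338. 202. 348. 207.] [484. -73. 304.]
top crank 0.51 [330. 184. 349. 210.] [513. -69. 240.]
top spindle_axis 0.92 [305. 169. 361. 247.] [485. -55. 198.]
top vial 0.71 [414. 156. 432. 172.] [ 641. -329.   78.]
top vial 0.55 [409. 242. 427. 256.] [ 389. -316.   60.]
top stopper_top 0.28 [319. 195. 327. 216.] [513. -28.  35.]
top anvil 0.39 [319. 194. 328. 211.] [522. -30.  38.]
top foot 0.72 [328. 186. 351. 207.] [513. -69. 240.]
top ampoule_rack 0.91 [206. 144. 226. 182.] [630. 297.  72.]
top stopper_dish 0.85 [203. 210. 236. 248.] [436. 291.   0.]
```

Run:
```python
from h import *
for n,(a,b,c,d) in(("scene",(240,150,350,300)),("top",(290,155,380,260))):
    p=grab_frame(n);im=p["frame"][b:d,a:c];cv2.imwrite(f"pics/{n}_c.png",cv2.resize(im,None,fx=4,fy=4,interpolation=cv2.INTER_CUBIC))
    w=cloud(p);m=(w[...,0]>380)&(w[...,0]<650)&(w[...,1]>-200)&(w[...,1]<80)
    for lo,hi in((155,190),(192,204),(205,235),(236,250),(251,295),(296,320),(15,22)):
        q=w[m&(w[...,2]>lo)&(w[...,2]<hi)]
        if len(q)>3:
            print(n,lo,hi,len(q),"med",np.round(np.median(q,0),1),"rect",cv2.minAreaRect(q[:,:2].astype(np.float32)))
```

```text
scene 155 190 404 med [528.7 -90.1 175.8] rect ((509.8407287597656, -94.76936340332031), (172.66160583496094, 53.01565933227539), 39.43183898925781)
scene 192 204 733 med [501.7 -77.4 196.7] rect ((492.6904602050781, -74.55581665039062), (166.56759643554688, 59.641563415527344), 21.090438842773438)
scene 205 235 49 med [539.3 -61.5 223.3] rect ((522.6085205078125, -75.01171875), (67.26760864257812, 13.413949012756348), 39.619285583496094)
scene 236 250 145 med [524.7 -67.1 243. ] rect ((517.6070556640625, -66.364501953125), (66.35794067382812, 26.44033432006836), 27.007827758789062)
scene 251 295 130 med [501.4 -86.7 273.3] rect ((499.51885986328125, -85.91511535644531), (24.075349807739258, 12.81092643737793), 65.84756469726562)
scene 296 320 57 med [496.8 -84.6 302.1] rect ((493.2636413574219, -83.24566650390625), (20.609323501586914, 22.183687210083008), 67.83463287353516)
scene 15 22 1172 med [546.5 -78.1  17.3] rect ((511.4057922363281, -67.395263671875), (215.6641387939453, 124.3989028930664), 21.48257827758789)
top 155 190 53 med [459.1 -56.6 177.4] rect ((486.575927734375, -73.09657287597656), (158.79307556152344, 60.64115905761719), 21.259220123291016)
top 192 204 1054 med [474.6 -72.4 197.2] rect ((489.2615051269531, -72.04399871826172), (164.3834991455078, 60.22909164428711), 21.401594161987305)
top 236 250 134 med [524.5 -60.5 244.9] rect ((521.6558227539062, -63.52030563354492), (50.099735260009766, 24.76339340209961), 37.45930480957031)
top 251 295 23 med [480.3 -74.7 279. ] rect ((485.350830078125, -79.26205444335938), (24.453516006469727, 15.615413665771484), 59.030029296875)
top 296 320 69 med [488.5 -80.8 303.9] rect ((488.3052062988281, -81.96095275878906), (21.07408905029297, 20.626296997070312), 44.00682830810547)
top 15 22 826 med [496.3 -41.2  18. ] rect ((506.0657653808594, -64.92814636230469), (214.0036163330078, 124.41807556152344), 21.285091400146484)
```

```bash
sleep 1; ls pics
```

```text
scene.png
scene_c.png
top.png
top_c.png
```

View pics/scene.png

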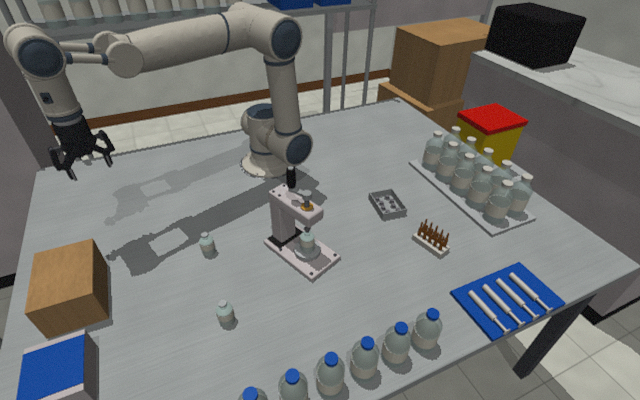

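View pics/top_c.png

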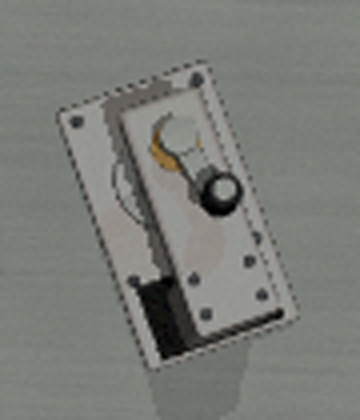

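View pics/scene_c.png

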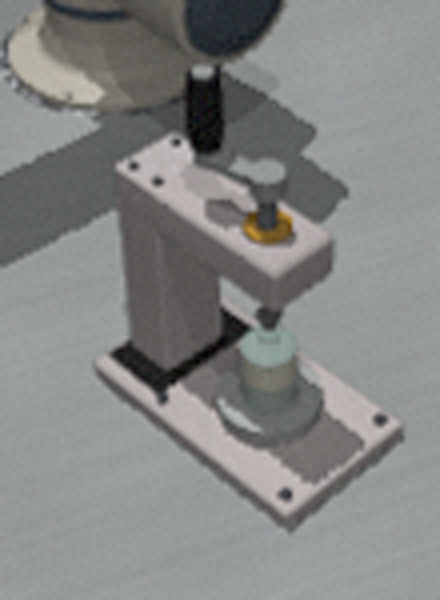

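The scene shows the press at about (300,230), column towards the robot and grip at about (290,177). The top crop shows the hub at about (335.7,188.2) full-frame and the grip at about (345,203), so q ≈ 3. The rotated base matches the tool yaw within a degree or so. I'll rise and move above the press.

Request:
move_arm:
  plan:
    - [[0,0,-60,0,0,0],[20,-20,-120,0,0,0],[60,-55,-150,0,0,0],[110,-95,-150,0,0,0],[155,-132,-150,0,0,0],[200,-170,-150,0,0,0],[245,-207,-150,0,0,0],[290,-243,-150,0,0,0]]
  fingers: 1

```text
t: 2.2
ee_pos: [395.3, -234.2, 381.5]
tcp_rot: [0.985, 0.174, 0.0, 0.0]
contact_force: [0.6, -0.7, 0.1]
finger_gap: 85.3
gripper_force: 0.0
```

Request:
move_arm:
  plan:
    - [[45,-38,0,0,0,0],[90,-75,0,0,0,0],[135,-105,0,0,0,0],[142,-111,0,0,0,0],[142,-111,0,0,0,0]]

```text
t: 2.82
ee_pos: [490.2, -82.8, 381.2]
tcp_rot: [0.985, 0.175, -0.0, 0.0]
contact_force: [-0.3, -0.1, -0.1]
finger_gap: 85.4
gripper_force: 0.0
```

Run:
```python
from h import *
s=read_state();print(s["t"],s["ee_pos"],s["tcp_rot"],s["contact_force"])
p=grab_frame("wrist");print(p["hand_eye"],p["camera_matrix"])
f=p["frame"].copy()
T=np.eye(4);T[:3,:3]=R.from_quat(s["tcp_rot"]).as_matrix();T[:3,3]=s["ee_pos"]
p["camera_from_world"]=np.linalg.inv(T@p["hand_eye"])
w=cloud(p);np.save("w.npy",w)
for l in("grip_mid","crank","spindle_axis"):
    for d in look_for(p,l)[:2]: print(l,d)
m=(w[...,0]>380)&(w[...,0]<650)&(w[...,1]>-200)&(w[...,1]<80)
for lo,hi in((192,200),(203,215),(236,246),(246,256),(300,312)):
    k=m&(w[...,2]>lo)&(w[...,2]<hi);q=w[k]
    if len(q)>3:
        n,lab,st,c=cv2.connectedComponentsWithStats(k.astype(np.uint8))
        i=1+np.argmax(st[1:,4]);q=w[lab==i]
        print(lo,hi,len(q),"med",np.round(np.median(q,0),1),"rect",cv2.minAreaRect(q[:,:2].astype(np.float32)),"circ",cv2.minEnclosingCircle(q[:,:2].astype(np.float32)),st[i])
cv2.imwrite("pics/wrist1.png",f)
```

```text
2.825 [490.20728532 -82.82635457 381.19415745] [ 9.84638252e-01  1.74606553e-01 -2.36188475e-04  9.30757307e-05] [-0.32443807 -0.07406317 -0.05276775]
[[-8.06263743e-05 -9.65817517e-01 -2.59222910e-01  6.55977971e+01]
 [ 9.99999916e-01 -1.82023127e-04  3.67154113e-04 -6.92603233e-01]
 [-4.01788438e-04 -2.59222858e-01  9.65817451e-01 -1.43922660e+02]
 [ 0.00000000e+00  0.00000000e+00  0.00000000e+00  1.00000000e+00]] [[349.0895078    0.         318.98487423]
 [  0.         349.0895078  192.06822724]
 [  0.           0.           1.        ]]
grip_mid {'box': [300.9, 168.8, 334.6, 217.8], 'conf': 0.98}
crank {'box': [290.4, 106.4, 337.7, 218.8], 'conf': 0.55}
spindle_axis {'box': [262.6, 47.8, 354.8, 245.4], 'conf': 0.82}
192 200 6137 med [498.  -67.5 199. ] rect ((490.00128173828125, -71.72171783447266), (164.4052734375, 59.94226837158203), 21.235462188720703) circ ((489.67791748046875, -71.09447479248047), 85.4857406616211) [ 274   75   67  171 6137]
203 215 204 med [542.3 -56.4 203.7] rect ((537.4379272460938, -55.67878723144531), (33.4671630859375, 23.18076515197754), 88.56706237792969) circ ((532.3014526367188, -55.542755126953125), 16.843706130981445) [289  99  37  32 204]
236 246 674 med [509.8 -69.4 244.8] rect ((509.0208435058594, -69.73828887939453), (32.40851593017578, 15.999285697937012), 31.41219711303711) circ ((509.0816650390625, -69.93197631835938), 17.9409236907959) [299 132  28  43 674]
246 256 856 med [532.4 -55.5 248.9] rect ((532.2772827148438, -55.486778259277344), (25.373775482177734, 24.95246124267578), 77.8332290649414) circ ((531.8451538085938, -55.810707092285156), 13.230264663696289) [289 104  33  35 856]
300 312 913 med [491.3 -81.2 305.5] rect ((490.1423034667969, -81.49564361572266), (22.236684799194336, 22.17209815979004), 73.62540435791016) circ ((490.1718444824219, -81.57723236083984), 11.516425132751465) [301 183  35  35 913]
```

View pics/wrist1.png

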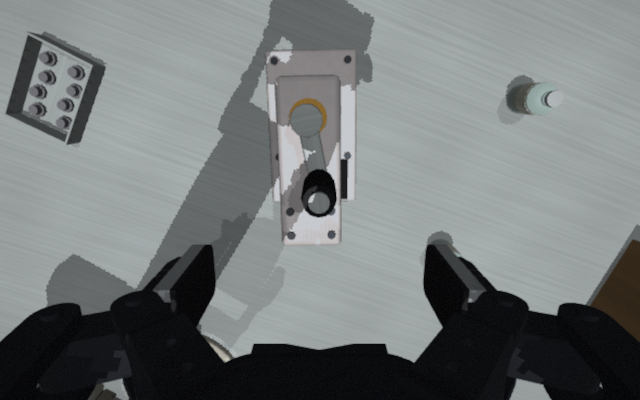

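The hub (~(532.4,-55.5)) and grip (~(490.7,-81.5), top at 306) are 49 mm apart, which fits the given 50 mm. That gives q ≈ 2.95. Next I descend and grip.

Request:
move_arm:
  plan:
    - [[1,-1,40,0,0,0],[1,-1,75,0,0,0],[1,-1,105,0,0,0],[1,-1,120,0,0,0],[1,-1,120,0,0,0]]

```text
t: 3.65
ee_pos: [490.3, -82.3, 260.8]
tcp_rot: [0.985, 0.173, -0.001, -0.0]
contact_force: [-0.8, -0.6, 0.9]
finger_gap: 85.2
gripper_force: 0.0
```

Request:
move_arm:
  plan:
    - [[0,0,0,0,0,0],[0,0,0,0,0,0],[0,0,0,0,0,0],[0,0,0,0,0,0],[0,0,0,0,0,0],[0,0,0,0,0,0],[0,0,0,0,0,0],[0,0,0,0,0,0]]
  fingers: -1
  newtons: 40

```text
t: 4.65
ee_pos: [490.9, -81.8, 262.0]
tcp_rot: [0.985, 0.174, 0.001, 0.0]
contact_force: [0.4, -0.1, 5.7]
finger_gap: 22.9
gripper_force: 39.2
```

```bash
cat > gen.py <<'E'
import sys,json,numpy as np
# a: tool-frame angle at call start, then steps (rad, + = down); r=50
def rows(a,steps,r=50):
    t=a+np.cumsum(steps)
    return [[float(round(r*(np.cos(x)-np.cos(a)),1)),float(round(r*(np.sin(x)-np.sin(a)),1)),float(round(3.183*(x-a),1)),0,0,0] for x in t]
a=float(sys.argv[1]);
for s in sys.argv[2:]:
    n,d=s.split("x");st=[float(d)]*int(n);print(round(a,3),json.dumps(rows(a,st)));a+=sum(st)
print(a)
E
python3 gen.py 2.932 8x.12 8x.16 8x.16
```

```text
2.932 [[-0.9, -5.9, 0.4, 0, 0, 0], [-1.1, -11.9, 0.8, 0, 0, 0], [-0.5, -17.9, 1.1, 0, 0, 0], [0.7, -23.8, 1.5, 0, 0, 0], [2.7, -29.4, 1.9, 0, 0, 0], [5.3, -34.8, 2.3, 0, 0, 0], [8.5, -39.9, 2.7, 0, 0, 0], [12.3, -44.5, 3.1, 0, 0, 0]]
3.892 [[5.9, -5.4, 0.5, 0, 0, 0], [12.6, -9.8, 1.0, 0, 0, 0], [19.9, -13.0, 1.5, 0, 0, 0], [27.6, -15.1, 2.0, 0, 0, 0], [35.6, -15.9, 2.5, 0, 0, 0], [43.5, -15.4, 3.1, 0, 0, 0], [51.3, -13.7, 3.6, 0, 0, 0], [58.8, -10.7, 4.1, 0, 0, 0]]
5.172 [[6.9, 4.1, 0.5, 0, 0, 0], [13.0, 9.3, 1.0, 0, 0, 0], [18.2, 15.3, 1.5, 0, 0, 0], [22.4, 22.1, 2.0, 0, 0, 0], [25.4, 29.5, 2.5, 0, 0, 0], [27.2, 37.3, 3.1, 0, 0, 0], [27.8, 45.3, 3.6, 0, 0, 0], [27.1, 53.2, 4.1, 0, 0, 0]]
6.452
```

Request:
move_arm:
  plan:
    - [[-0.9,-5.9,0.4,0,0,0],[-1.1,-11.9,0.8,0,0,0],[-0.5,-17.9,1.1,0,0,0],[0.7,-23.8,1.5,0,0,0],[2.7,-29.4,1.9,0,0,0],[5.3,-34.8,2.3,0,0,0],[8.5,-39.9,2.7,0,0,0],[12.3,-44.5,3.1,0,0,0]]

```text
t: 5.65
ee_pos: [487.8, -36.0, 258.9]
tcp_rot: [0.985, 0.174, 0.001, 0.001]
contact_force: [3.3, -2.8, 6.2]
finger_gap: 23.1
gripper_force: 39.3
```

```bash
cat > f.py <<'E'
import sys,numpy as np
c=np.array([532.4,-55.5])
x,y,fx,fy=map(float,sys.argv[1:5]);d=np.array([x,y])-c;th=np.arctan2(d[1],d[0]);yaw=np.deg2rad(20.1)
F=np.array([fx,fy]);print("tool ang",round((yaw-th)%(2*np.pi),3),"r",round(np.hypot(*d),1),"resist",round(-F@[np.sin(th),-np.cos(th)],2),"radial out",round(F@[np.cos(th),np.sin(th)],2))
E
python3 f.py 487.8 -36 3.3 -2.8; python3 gen.py 3.892 8x.12 8x.12 8x.12 8x.12 8x.12
```

```text
tool ang 3.905 r 48.7 resist 1.24 radial out -4.15
3.892 [[4.3, -4.1, 0.4, 0, 0, 0], [9.2, -7.7, 0.8, 0, 0, 0], [14.4, -10.7, 1.1, 0, 0, 0], [19.9, -13.0, 1.5, 0, 0, 0], [25.6, -14.7, 1.9, 0, 0, 0], [31.6, -15.7, 2.3, 0, 0, 0], [37.6, -15.9, 2.7, 0, 0, 0], [43.5, -15.4, 3.1, 0, 0, 0]]
4.852 [[5.9, 1.2, 0.4, 0, 0, 0], [11.6, 3.1, 0.8, 0, 0, 0], [17.0, 5.6, 1.1, 0, 0, 0], [22.1, 8.8, 1.5, 0, 0, 0], [26.7, 12.6, 1.9, 0, 0, 0], [30.9, 16.9, 2.3, 0, 0, 0], [34.6, 21.6, 2.7, 0, 0, 0], [37.6, 26.8, 3.1, 0, 0, 0]]
5.812 [[2.4, 5.5, 0.4, 0, 0, 0], [4.1, 11.2, 0.8, 0, 0, 0], [5.1, 17.1, 1.1, 0, 0, 0], [5.4, 23.1, 1.5, 0, 0, 0], [5.0, 29.1, 1.9, 0, 0, 0], [3.9, 35.0, 2.3, 0, 0, 0], [2.1, 40.7, 2.7, 0, 0, 0], [-0.4, 46.2, 3.1, 0, 0, 0]]
6.772 [[-3.1, 5.1, 0.4, 0, 0, 0], [-6.8, 9.8, 0.8, 0, 0, 0], [-11.1, 14.0, 1.1, 0, 0, 0], [-15.8, 17.7, 1.5, 0, 0, 0], [-21.0, 20.8, 1.9, 0, 0, 0], [-26.4, 23.3, 2.3, 0, 0, 0], [-32.2, 25.1, 2.7, 0, 0, 0], [-38.1, 26.1, 3.1, 0, 0, 0]]
7.732 [[-6.0, 0.4, 0.4, 0, 0, 0], [-12.0, 0.0, 0.8, 0, 0, 0], [-17.9, -1.0, 1.1, 0, 0, 0], [-23.6, -2.8, 1.5, 0, 0, 0], [-29.1, -5.2, 1.9, 0, 0, 0], [-34.2, -8.3, 2.3, 0, 0, 0], [-39.0, -12.0, 2.7, 0, 0, 0], [-43.2, -16.2, 3.1, 0, 0, 0]]
8.692
```

Request:
move_arm:
  plan:
    - [[4.3,-4.1,0.4,0,0,0],[9.2,-7.7,0.8,0,0,0],[14.4,-10.7,1.1,0,0,0],[19.9,-13.0,1.5,0,0,0],[25.6,-14.7,1.9,0,0,0],[31.6,-15.7,2.3,0,0,0],[37.6,-15.9,2.7,0,0,0],[43.5,-15.4,3.1,0,0,0]]

```text
t: 6.65
ee_pos: [522.9, -7.0, 255.9]
tcp_rot: [0.985, 0.174, 0.001, 0.001]
contact_force: [0.4, -4.3, 6.9]
finger_gap: 23.4
gripper_force: 39.4
```

Request:
move_arm:
  plan:
    - [[5.9,1.2,0.4,0,0,0],[11.6,3.1,0.8,0,0,0],[17.0,5.6,1.1,0,0,0],[22.1,8.8,1.5,0,0,0],[26.7,12.6,1.9,0,0,0],[30.9,16.9,2.3,0,0,0],[34.6,21.6,2.7,0,0,0],[37.6,26.8,3.1,0,0,0]]

```text
t: 7.65
ee_pos: [567.2, -18.7, 252.9]
tcp_rot: [0.985, 0.174, 0.0, 0.0]
contact_force: [-0.9, -0.8, 6.9]
finger_gap: 23.0
gripper_force: 39.4
```

```bash
python3 f.py 522.9 -7 .4 -4.3
python3 - <<'E'
from h import *
p=grab_frame("scene");im=p["frame"][200:270,270:345];cv2.imwrite("pics/s2.png",cv2.resize(im,None,fx=8,fy=8,interpolation=cv2.INTER_CUBIC))
s=read_state();print(s["t"],s["ee_pos"],s["contact_force"])
E
```

```text
tool ang 4.87 r 49.4 resist 0.43 radial out -4.3
7.7 [567.65902496 -19.21324419 252.85904345] [ 0.37362689 -0.86951768  6.5058824 ]
```

View pics/s2.png

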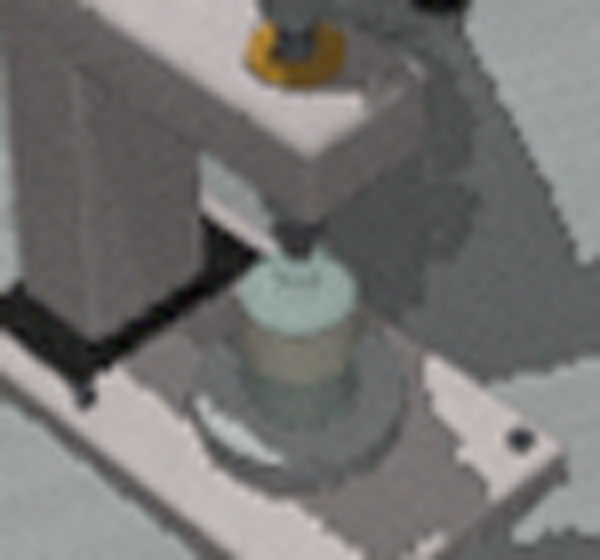

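The crop shows the foot around (300,235), just above the vial neck. The force so far is only the empty turning, so I'll continue.

Request:
move_arm:
  plan:
    - [[2.4,5.5,0.4,0,0,0],[4.1,11.2,0.8,0,0,0],[5.1,17.1,1.1,0,0,0],[5.4,23.1,1.5,0,0,0],[5.0,29.1,1.9,0,0,0],[3.9,35.0,2.3,0,0,0],[2.1,40.7,2.7,0,0,0],[-0.4,46.2,3.1,0,0,0]]

```text
t: 8.7
ee_pos: [583.3, -62.0, 249.8]
tcp_rot: [0.985, 0.174, 0.001, 0.0]
contact_force: [1.6, 0.3, 6.7]
finger_gap: 23.0
gripper_force: 39.3
```

Request:
move_arm:
  plan:
    - [[-3.1,5.1,0.4,0,0,0],[-6.8,9.8,0.8,0,0,0],[-11.1,14.0,1.1,0,0,0],[-15.8,17.7,1.5,0,0,0],[-21.0,20.8,1.9,0,0,0],[-26.4,23.3,2.3,0,0,0],[-32.2,25.1,2.7,0,0,0],[-38.1,26.1,3.1,0,0,0]]

```text
t: 9.7
ee_pos: [556.3, -100.5, 246.8]
tcp_rot: [0.985, 0.174, 0.001, 0.001]
contact_force: [2.1, -2.3, 6.1]
finger_gap: 23.1
gripper_force: 39.4
```

Request:
move_arm:
  plan:
    - [[-6.0,0.4,0.4,0,0,0],[-12.0,0.0,0.8,0,0,0],[-17.9,-1.0,1.1,0,0,0],[-23.6,-2.8,1.5,0,0,0],[-29.1,-5.2,1.9,0,0,0],[-34.2,-8.3,2.3,0,0,0],[-39.0,-12.0,2.7,0,0,0],[-43.2,-16.2,3.1,0,0,0]]

```text
t: 10.7
ee_pos: [509.6, -99.7, 243.6]
tcp_rot: [0.985, 0.174, 0.001, 0.001]
contact_force: [-0.2, -1.4, 6.9]
finger_gap: 23.0
gripper_force: 39.4
```

```bash
python3 gen.py 8.692 8x.1 8x.1 8x.06 8x.06
```

```text
8.692 [[-3.2, -3.9, 0.3, 0, 0, 0], [-5.9, -8.1, 0.6, 0, 0, 0], [-8.2, -12.5, 1.0, 0, 0, 0], [-10.1, -17.1, 1.3, 0, 0, 0], [-11.5, -21.9, 1.6, 0, 0, 0], [-12.4, -26.8, 1.9, 0, 0, 0], [-12.8, -31.8, 2.2, 0, 0, 0], [-12.7, -36.8, 2.5, 0, 0, 0]]
9.492 [[0.6, -5.0, 0.3, 0, 0, 0], [1.7, -9.8, 0.6, 0, 0, 0], [3.2, -14.6, 1.0, 0, 0, 0], [5.2, -19.2, 1.3, 0, 0, 0], [7.7, -23.5, 1.6, 0, 0, 0], [10.6, -27.6, 1.9, 0, 0, 0], [13.9, -31.3, 2.2, 0, 0, 0], [17.5, -34.8, 2.5, 0, 0, 0]]
10.292 [[2.3, -1.9, 0.2, 0, 0, 0], [4.8, -3.6, 0.4, 0, 0, 0], [7.3, -5.2, 0.6, 0, 0, 0], [10.0, -6.6, 0.8, 0, 0, 0], [12.7, -7.9, 1.0, 0, 0, 0], [15.5, -9.0, 1.1, 0, 0, 0], [18.4, -9.9, 1.3, 0, 0, 0], [21.3, -10.6, 1.5, 0, 0, 0]]
10.772 [[2.9, -0.6, 0.2, 0, 0, 0], [5.9, -1.0, 0.4, 0, 0, 0], [8.9, -1.2, 0.6, 0, 0, 0], [11.9, -1.2, 0.8, 0, 0, 0], [14.9, -1.1, 1.0, 0, 0, 0], [17.9, -0.8, 1.1, 0, 0, 0], [20.8, -0.3, 1.3, 0, 0, 0], [23.8, 0.4, 1.5, 0, 0, 0]]
11.252000000000002
```

Request:
move_arm:
  plan:
    - [[-3.2,-3.9,0.3,0,0,0],[-5.9,-8.1,0.6,0,0,0],[-8.2,-12.5,1.0,0,0,0],[-10.1,-17.1,1.3,0,0,0],[-11.5,-21.9,1.6,0,0,0],[-12.4,-26.8,1.9,0,0,0],[-12.8,-31.8,2.2,0,0,0],[-12.7,-36.8,2.5,0,0,0]]

```text
t: 11.7
ee_pos: [485.4, -69.1, 241.1]
tcp_rot: [0.985, 0.174, 0.001, 0.0]
contact_force: [1.6, -0.5, 5.4]
finger_gap: 23.0
gripper_force: 39.4
```

Request:
move_arm:
  plan:
    - [[0.6,-5.0,0.3,0,0,0],[1.7,-9.8,0.6,0,0,0],[3.2,-14.6,1.0,0,0,0],[5.2,-19.2,1.3,0,0,0],[7.7,-23.5,1.6,0,0,0],[10.6,-27.6,1.9,0,0,0],[13.9,-31.3,2.2,0,0,0],[17.5,-34.8,2.5,0,0,0]]

```text
t: 12.7
ee_pos: [489.9, -31.6, 238.7]
tcp_rot: [0.985, 0.173, 0.001, 0.002]
contact_force: [1.6, -5.8, 7.2]
finger_gap: 23.0
gripper_force: 39.5
```

Run:
```python
from h import *
p=grab_frame("scene");im=p["frame"][200:270,270:345];cv2.imwrite("pics/s3.png",cv2.resize(im,None,fx=8,fy=8,interpolation=cv2.INTER_CUBIC))
s=read_state();print(s["t"],s["ee_pos"],s["contact_force"])
```

```text
12.75 [490.18537537 -31.19964644 238.63649144] [ 2.06959406 -5.32484694  6.14804058]
```

View pics/s3.png

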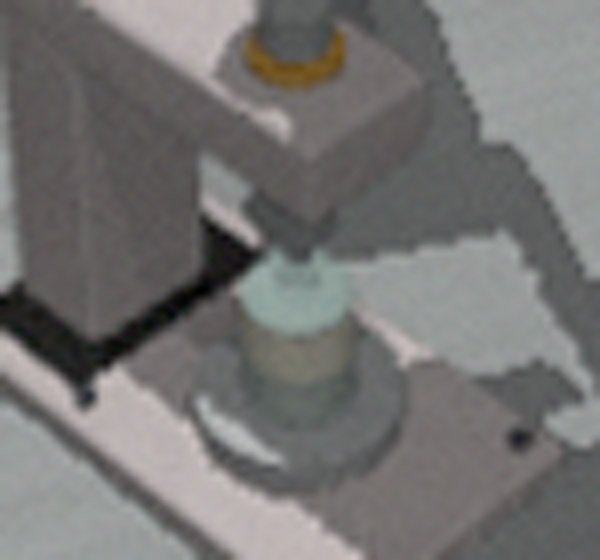

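The foot is now on the stopper: resistance is 4.3 N, and the crop shows the foot at (295,240) on the neck. I'll go in smaller steps.

Request:
move_arm:
  plan:
    - [[2.3,-1.9,0.2,0,0,0],[4.8,-3.6,0.4,0,0,0],[7.3,-5.2,0.6,0,0,0],[10.0,-6.6,0.8,0,0,0],[12.7,-7.9,1.0,0,0,0],[15.5,-9.0,1.1,0,0,0],[18.4,-9.9,1.3,0,0,0],[21.3,-10.6,1.5,0,0,0]]

```text
t: 13.75
ee_pos: [505.8, -14.4, 237.2]
tcp_rot: [0.985, 0.173, 0.0, 0.001]
contact_force: [-2.3, -5.5, 7.3]
finger_gap: 23.2
gripper_force: 39.5
```

```bash
python3 f.py 489.9 -31.6 1.6 -5.8; python3 f.py 485.4 -69.1 1.6 -.5; python3 gen.py 10.772 8x.04 8x.04 8x.04 8x.04 8x.04 8x.04| tail -n +1
```

```text
tool ang 4.005 r 48.8 resist 4.27 radial out -4.24
tool ang 3.211 r 48.9 resist 0.93 radial out -1.4
10.772 [[2.0, -0.4, 0.1, 0, 0, 0], [3.9, -0.7, 0.3, 0, 0, 0], [5.9, -1.0, 0.4, 0, 0, 0], [7.9, -1.1, 0.5, 0, 0, 0], [9.9, -1.2, 0.6, 0, 0, 0], [11.9, -1.2, 0.8, 0, 0, 0], [13.9, -1.2, 0.9, 0, 0, 0], [15.9, -1.0, 1.0, 0, 0, 0]]
11.092 [[2.0, 0.2, 0.1, 0, 0, 0], [4.0, 0.5, 0.3, 0, 0, 0], [5.9, 0.9, 0.4, 0, 0, 0], [7.9, 1.4, 0.5, 0, 0, 0], [9.8, 1.9, 0.6, 0, 0, 0], [11.7, 2.6, 0.8, 0, 0, 0], [13.6, 3.3, 0.9, 0, 0, 0], [15.4, 4.0, 1.0, 0, 0, 0]]
11.412 [[1.8, 0.8, 0.1, 0, 0, 0], [3.6, 1.8, 0.3, 0, 0, 0], [5.3, 2.7, 0.4, 0, 0, 0], [7.0, 3.8, 0.5, 0, 0, 0], [8.7, 4.9, 0.6, 0, 0, 0], [10.3, 6.1, 0.8, 0, 0, 0], [11.8, 7.4, 0.9, 0, 0, 0], [13.4, 8.7, 1.0, 0, 0, 0]]
11.732 [[1.5, 1.4, 0.1, 0, 0, 0], [2.9, 2.8, 0.3, 0, 0, 0], [4.2, 4.3, 0.4, 0, 0, 0], [5.5, 5.8, 0.5, 0, 0, 0], [6.7, 7.4, 0.6, 0, 0, 0], [7.8, 9.0, 0.8, 0, 0, 0], [8.9, 10.7, 0.9, 0, 0, 0], [9.9, 12.4, 1.0, 0, 0, 0]]
12.052 [[0.9, 1.8, 0.1, 0, 0, 0], [1.8, 3.6, 0.3, 0, 0, 0], [2.6, 5.4, 0.4, 0, 0, 0], [3.4, 7.2, 0.5, 0, 0, 0], [4.0, 9.1, 0.6, 0, 0, 0], [4.6, 11.1, 0.8, 0, 0, 0], [5.1, 13.0, 0.9, 0, 0, 0], [5.5, 14.9, 1.0, 0, 0, 0]]
12.372 [[0.3, 2.0, 0.1, 0, 0, 0], [0.6, 4.0, 0.3, 0, 0, 0], [0.8, 5.9, 0.4, 0, 0, 0], [0.9, 7.9, 0.5, 0, 0, 0], [0.9, 9.9, 0.6, 0, 0, 0], [0.9, 11.9, 0.8, 0, 0, 0], [0.8, 13.9, 0.9, 0, 0, 0], [0.5, 15.9, 1.0, 0, 0, 0]]
12.692000000000002
```

Request:
move_arm:
  plan:
    - [[2.0,-0.4,0.1,0,0,0],[3.9,-0.7,0.3,0,0,0],[5.9,-1.0,0.4,0,0,0],[7.9,-1.1,0.5,0,0,0],[9.9,-1.2,0.6,0,0,0],[11.9,-1.2,0.8,0,0,0],[13.9,-1.2,0.9,0,0,0],[15.9,-1.0,1.0,0,0,0]]

```text
t: 14.75
ee_pos: [520.1, -7.8, 236.2]
tcp_rot: [0.985, 0.173, -0.0, 0.001]
contact_force: [-3.6, -3.3, 7.6]
finger_gap: 23.3
gripper_force: 39.5
```

Run:
```python
from h import *
for i in range(3):
    s=read_state();print(s["t"],s["ee_pos"],s["contact_force"],s["joint_vel"][0])
```

```text
14.75 [520.0789893   -7.77433011 236.15850543] [-3.60485764 -3.34563072  7.64967172] 0.011300181049018036
14.75 [520.0789893   -7.77433011 236.15850543] [-3.60485764 -3.34563072  7.64967172] 0.011300181049018036
14.75 [520.0789893   -7.77433011 236.15850543] [-3.60485764 -3.34563072  7.64967172] 0.011300181049018036
```

Request:
move_arm:
  plan:
    - [[2.0,0.2,0.1,0,0,0],[4.0,0.5,0.3,0,0,0],[5.9,0.9,0.4,0,0,0],[7.9,1.4,0.5,0,0,0]]

```text
t: 15.25
ee_pos: [527.9, -6.2, 235.7]
tcp_rot: [0.985, 0.173, -0.0, 0.001]
contact_force: [-4.2, -2.4, 7.9]
finger_gap: 23.3
gripper_force: 39.5
```

```bash
python3 gen.py 11.252 4x.04 4x.04 4x.04 4x.04 4x.04 4x.04  4x.04 4x.04 4x.04
```

```text
11.252 [[1.9, 0.5, 0.1, 0, 0, 0], [3.8, 1.2, 0.3, 0, 0, 0], [5.7, 1.9, 0.4, 0, 0, 0], [7.5, 2.6, 0.5, 0, 0, 0]]
11.412 [[1.8, 0.8, 0.1, 0, 0, 0], [3.6, 1.8, 0.3, 0, 0, 0], [5.3, 2.7, 0.4, 0, 0, 0], [7.0, 3.8, 0.5, 0, 0, 0]]
11.572 [[1.7, 1.1, 0.1, 0, 0, 0], [3.3, 2.3, 0.3, 0, 0, 0], [4.8, 3.6, 0.4, 0, 0, 0], [6.3, 4.9, 0.5, 0, 0, 0]]
11.732 [[1.5, 1.4, 0.1, 0, 0, 0], [2.9, 2.8, 0.3, 0, 0, 0], [4.2, 4.3, 0.4, 0, 0, 0], [5.5, 5.8, 0.5, 0, 0, 0]]
11.892 [[1.2, 1.6, 0.1, 0, 0, 0], [2.4, 3.2, 0.3, 0, 0, 0], [3.5, 4.9, 0.4, 0, 0, 0], [4.5, 6.6, 0.5, 0, 0, 0]]
12.052 [[0.9, 1.8, 0.1, 0, 0, 0], [1.8, 3.6, 0.3, 0, 0, 0], [2.6, 5.4, 0.4, 0, 0, 0], [3.4, 7.2, 0.5, 0, 0, 0]]
12.212 [[0.7, 1.9, 0.1, 0, 0, 0], [1.2, 3.8, 0.3, 0, 0, 0], [1.7, 5.7, 0.4, 0, 0, 0], [2.2, 7.7, 0.5, 0, 0, 0]]
12.372 [[0.3, 2.0, 0.1, 0, 0, 0], [0.6, 4.0, 0.3, 0, 0, 0], [0.8, 5.9, 0.4, 0, 0, 0], [0.9, 7.9, 0.5, 0, 0, 0]]
12.532 [[0.0, 2.0, 0.1, 0, 0, 0], [-0.0, 4.0, 0.3, 0, 0, 0], [-0.2, 6.0, 0.4, 0, 0, 0], [-0.4, 8.0, 0.5, 0, 0, 0]]
12.692000000000002
```

Request:
move_arm:
  plan:
    - [[1.9,0.5,0.1,0,0,0],[3.8,1.2,0.3,0,0,0],[5.7,1.9,0.4,0,0,0],[7.5,2.6,0.5,0,0,0]]

```text
t: 15.75
ee_pos: [535.7, -5.9, 235.2]
tcp_rot: [0.985, 0.174, -0.0, 0.001]
contact_force: [-4.1, -2.4, 8.9]
finger_gap: 23.0
gripper_force: 39.5
```

Request:
move_arm:
  plan:
    - [[1.8,0.8,0.1,0,0,0],[3.6,1.8,0.3,0,0,0],[5.3,2.7,0.4,0,0,0],[7.0,3.8,0.5,0,0,0]]

```text
t: 16.25
ee_pos: [543.5, -6.9, 234.7]
tcp_rot: [0.985, 0.174, -0.001, 0.0]
contact_force: [-4.7, -2.1, 7.7]
finger_gap: 23.3
gripper_force: 39.5
```

Request:
move_arm:
  plan:
    - [[1.7,1.1,0.1,0,0,0],[3.3,2.3,0.3,0,0,0],[4.8,3.6,0.4,0,0,0],[6.3,4.9,0.5,0,0,0]]

```text
t: 16.75
ee_pos: [551.1, -9.0, 234.2]
tcp_rot: [0.985, 0.174, -0.001, 0.0]
contact_force: [-5.5, -0.9, 8.9]
finger_gap: 23.2
gripper_force: 39.5
```

Request:
move_arm:
  plan:
    - [[1.5,1.4,0.1,0,0,0],[2.9,2.8,0.3,0,0,0],[4.2,4.3,0.4,0,0,0],[5.5,5.8,0.5,0,0,0]]

```text
t: 17.25
ee_pos: [558.2, -12.3, 233.6]
tcp_rot: [0.985, 0.174, -0.001, -0.0]
contact_force: [-5.4, 0.4, 7.9]
finger_gap: 23.4
gripper_force: 39.5
```

Request:
move_arm:
  plan:
    - [[1.2,1.6,0.1,0,0,0],[2.4,3.2,0.3,0,0,0],[3.5,4.9,0.4,0,0,0],[4.5,6.6,0.5,0,0,0]]

```text
t: 17.75
ee_pos: [564.8, -16.7, 233.2]
tcp_rot: [0.985, 0.174, -0.0, -0.0]
contact_force: [-5.3, 0.7, 8.7]
finger_gap: 22.6
gripper_force: 39.6
```

Request:
move_arm:
  plan:
    - [[0.9,1.8,0.1,0,0,0],[1.8,3.6,0.3,0,0,0],[2.6,5.4,0.4,0,0,0],[3.4,7.2,0.5,0,0,0]]

```text
t: 18.25
ee_pos: [570.4, -21.9, 232.7]
tcp_rot: [0.985, 0.174, -0.0, -0.001]
contact_force: [-4.6, 2.2, 7.0]
finger_gap: 23.0
gripper_force: 39.6
```

Request:
move_arm:
  plan:
    - [[0.7,1.9,0.1,0,0,0],[1.2,3.8,0.3,0,0,0],[1.7,5.7,0.4,0,0,0],[2.2,7.7,0.5,0,0,0]]

```text
t: 18.75
ee_pos: [574.8, -27.4, 232.3]
tcp_rot: [0.985, 0.175, -0.001, -0.002]
contact_force: [-7.1, 6.1, 8.9]
finger_gap: 22.9
gripper_force: 39.8
```

Resistance jumped to about 9 N, so the stopper is home. I'll back off a hair and hold.

Request:
move_arm:
  plan:
    - [[-0.1,-0.4,0,0,0,0],[-0.1,-0.4,0,0,0,0]]

```text
t: 19.0
ee_pos: [574.9, -27.5, 232.3]
tcp_rot: [0.985, 0.175, -0.0, -0.001]
contact_force: [-5.3, 4.0, 9.4]
finger_gap: 23.1
gripper_force: 39.8
```

Request:
move_arm:
  plan:
    - [[0.0,0.2,0,0,0,0],[0.0,0.2,0,0,0,0],[0.0,0.2,0,0,0,0]]

```text
t: 19.38
ee_pos: [574.9, -27.4, 232.3]
tcp_rot: [0.985, 0.175, -0.0, -0.001]
contact_force: [-5.2, 4.2, 7.7]
finger_gap: 23.3
gripper_force: 39.8
```

```bash
python3 gen.py 12.368 8x-.06 8x-.12 8x-.12  8x-.12  8x-.12 8x-.12 8x-.12 8x-.12
```

```text
12.368 [[-0.7, -2.9, -0.2, 0, 0, 0], [-1.5, -5.8, -0.4, 0, 0, 0], [-2.6, -8.6, -0.6, 0, 0, 0], [-3.7, -11.4, -0.8, 0, 0, 0], [-5.1, -14.0, -1.0, 0, 0, 0], [-6.6, -16.6, -1.1, 0, 0, 0], [-8.3, -19.1, -1.3, 0, 0, 0], [-10.1, -21.5, -1.5, 0, 0, 0]]
11.888 [[-4.0, -4.4, -0.4, 0, 0, 0], [-8.6, -8.4, -0.8, 0, 0, 0], [-13.5, -11.7, -1.1, 0, 0, 0], [-18.9, -14.4, -1.5, 0, 0, 0], [-24.5, -16.5, -1.9, 0, 0, 0], [-30.4, -17.9, -2.3, 0, 0, 0], [-36.3, -18.6, -2.7, 0, 0, 0], [-42.3, -18.5, -3.1, 0, 0, 0]]
10.928 [[-5.9, 0.8, -0.4, 0, 0, 0], [-11.8, 2.2, -0.8, 0, 0, 0], [-17.4, 4.4, -1.1, 0, 0, 0], [-22.7, 7.2, -1.5, 0, 0, 0], [-27.6, 10.6, -1.9, 0, 0, 0], [-32.1, 14.6, -2.3, 0, 0, 0], [-36.0, 19.1, -2.7, 0, 0, 0], [-39.4, 24.0, -3.1, 0, 0, 0]]
9.968 [[-2.8, 5.3, -0.4, 0, 0, 0], [-4.9, 10.9, -0.8, 0, 0, 0], [-6.4, 16.7, -1.1, 0, 0, 0], [-7.1, 22.7, -1.5, 0, 0, 0], [-7.1, 28.7, -1.9, 0, 0, 0], [-6.4, 34.6, -2.3, 0, 0, 0], [-5.0, 40.5, -2.7, 0, 0, 0], [-2.9, 46.1, -3.1, 0, 0, 0]]
9.008 [[2.8, 5.3, -0.4, 0, 0, 0], [6.1, 10.3, -0.8, 0, 0, 0], [10.1, 14.8, -1.1, 0, 0, 0], [14.5, 18.8, -1.5, 0, 0, 0], [
[... 161 characters left out ...]
-0.8, 0, 0, 0], [17.9, 0.3, -1.1, 0, 0, 0], [23.7, -1.1, -1.5, 0, 0, 0], [29.4, -3.1, -1.9, 0, 0, 0], [34.7, -5.8, -2.3, 0, 0, 0], [39.7, -9.1, -2.7, 0, 0, 0], [44.3, -13.0, -3.1, 0, 0, 0]]
7.088 [[4.1, -4.4, -0.4, 0, 0, 0], [7.6, -9.3, -0.8, 0, 0, 0], [10.5, -14.5, -1.1, 0, 0, 0], [12.7, -20.1, -1.5, 0, 0, 0], [14.3, -25.9, -1.9, 0, 0, 0], [15.2, -31.8, -2.3, 0, 0, 0], [15.3, -37.8, -2.7, 0, 0, 0], [14.7, -43.8, -3.1, 0, 0, 0]]
6.128 [[-1.3, -5.9, -0.4, 0, 0, 0], [-3.3, -11.5, -0.8, 0, 0, 0], [-5.9, -16.9, -1.1, 0, 0, 0], [-9.2, -21.9, -1.5, 0, 0, 0], [-13.0, -26.5, -1.9, 0, 0, 0], [-17.4, -30.7, -2.3, 0, 0, 0], [-22.2, -34.2, -2.7, 0, 0, 0], [-27.4, -37.2, -3.1, 0, 0, 0]]
5.167999999999998
```

Request:
move_arm:
  plan:
    - [[0.1,0.3,0,0,0,0],[0.1,0.3,0,0,0,0],[0.1,0.3,0,0,0,0]]

```text
t: 19.75
ee_pos: [574.9, -27.5, 232.3]
tcp_rot: [0.985, 0.175, -0.0, -0.001]
contact_force: [-5.9, 5.8, 9.6]
finger_gap: 22.9
gripper_force: 39.8
```

Held firm at 8.1 N with no further movement. I'll wind back up now.

Request:
move_arm:
  plan:
    - [[-0.7,-2.9,-0.2,0,0,0],[-1.5,-5.8,-0.4,0,0,0],[-2.6,-8.6,-0.6,0,0,0],[-3.7,-11.4,-0.8,0,0,0],[-5.1,-14.0,-1.0,0,0,0],[-6.6,-16.6,-1.1,0,0,0],[-8.3,-19.1,-1.3,0,0,0],[-10.1,-21.5,-1.5,0,0,0]]

```text
t: 20.75
ee_pos: [559.5, -13.1, 233.5]
tcp_rot: [0.985, 0.174, 0.001, 0.001]
contact_force: [2.1, -2.4, 6.1]
finger_gap: 23.0
gripper_force: 39.6
```

Request:
move_arm:
  plan:
    - [[-4.0,-4.4,-0.4,0,0,0],[-8.6,-8.4,-0.8,0,0,0],[-13.5,-11.7,-1.1,0,0,0],[-18.9,-14.4,-1.5,0,0,0],[-24.5,-16.5,-1.9,0,0,0],[-30.4,-17.9,-2.3,0,0,0],[-36.3,-18.6,-2.7,0,0,0],[-42.3,-18.5,-3.1,0,0,0]]

```text
t: 21.75
ee_pos: [513.7, -10.1, 236.5]
tcp_rot: [0.985, 0.174, 0.001, 0.001]
contact_force: [3.2, -1.6, 5.1]
finger_gap: 23.0
gripper_force: 39.6
```

Request:
move_arm:
  plan:
    - [[-5.9,0.8,-0.4,0,0,0],[-11.8,2.2,-0.8,0,0,0],[-17.4,4.4,-1.1,0,0,0],[-22.7,7.2,-1.5,0,0,0],[-27.6,10.6,-1.9,0,0,0],[-32.1,14.6,-2.3,0,0,0],[-36.0,19.1,-2.7,0,0,0],[-39.4,24.0,-3.1,0,0,0]]

```text
t: 22.75
ee_pos: [484.8, -45.3, 239.5]
tcp_rot: [0.985, 0.174, 0.001, -0.0]
contact_force: [4.1, 1.5, 5.3]
finger_gap: 22.9
gripper_force: 39.5
```

Request:
move_arm:
  plan:
    - [[-2.8,5.3,-0.4,0,0,0],[-4.9,10.9,-0.8,0,0,0],[-6.4,16.7,-1.1,0,0,0],[-7.1,22.7,-1.5,0,0,0],[-7.1,28.7,-1.9,0,0,0],[-6.4,34.6,-2.3,0,0,0],[-5.0,40.5,-2.7,0,0,0],[-2.9,46.1,-3.1,0,0,0]]

```text
t: 23.75
ee_pos: [496.8, -89.7, 242.6]
tcp_rot: [0.985, 0.174, -0.0, -0.0]
contact_force: [-2.5, 1.8, 6.9]
finger_gap: 23.1
gripper_force: 39.6
```

Request:
move_arm:
  plan:
    - [[2.8,5.3,-0.4,0,0,0],[6.1,10.3,-0.8,0,0,0],[10.1,14.8,-1.1,0,0,0],[14.5,18.8,-1.5,0,0,0],[19.4,22.3,-1.9,0,0,0],[24.7,25.1,-2.3,0,0,0],[30.3,27.3,-2.7,0,0,0],[36.1,28.8,-3.1,0,0,0]]

```text
t: 24.75
ee_pos: [540.6, -105.4, 245.7]
tcp_rot: [0.985, 0.174, -0.0, 0.001]
contact_force: [-2.6, -2.5, 6.9]
finger_gap: 23.3
gripper_force: 39.6
```

Request:
move_arm:
  plan:
    - [[5.9,0.8,-0.4,0,0,0],[11.9,0.9,-0.8,0,0,0],[17.9,0.3,-1.1,0,0,0],[23.7,-1.1,-1.5,0,0,0],[29.4,-3.1,-1.9,0,0,0],[34.7,-5.8,-2.3,0,0,0],[39.7,-9.1,-2.7,0,0,0],[44.3,-13.0,-3.1,0,0,0]]

```text
t: 25.75
ee_pos: [578.4, -78.2, 248.8]
tcp_rot: [0.985, 0.173, 0.0, 0.001]
contact_force: [-0.1, -3.0, 6.2]
finger_gap: 23.0
gripper_force: 39.6
```

Request:
move_arm:
  plan:
    - [[4.1,-4.4,-0.4,0,0,0],[7.6,-9.3,-0.8,0,0,0],[10.5,-14.5,-1.1,0,0,0],[12.7,-20.1,-1.5,0,0,0],[14.3,-25.9,-1.9,0,0,0],[15.2,-31.8,-2.3,0,0,0],[15.3,-37.8,-2.7,0,0,0],[15.3,-37.8,-2.7,0,0,0]]

```text
t: 26.75
ee_pos: [579.7, -36.3, 251.5]
tcp_rot: [0.985, 0.174, 0.0, 0.0]
contact_force: [1.2, -0.2, 7.0]
finger_gap: 23.1
gripper_force: 39.6
```

Wound up 19 mm. Now open gently and lift away.

Request:
move_arm:
  plan:
    - [[0,0,0,0,0,0],[0,0,0,0,0,0],[0,0,0,0,0,0],[0,0,0,0,0,0],[0,0,0,0,0,0],[0,0,0,0,0,0],[0,0,0,0,0,0],[0,0,0,0,0,0]]
  fingers: 1

```text
t: 27.75
ee_pos: [579.7, -36.6, 250.9]
tcp_rot: [0.985, 0.174, 0.0, 0.0]
contact_force: [0.3, 0.2, 0.5]
finger_gap: 85.3
gripper_force: 0.0
```

Request:
move_arm:
  plan:
    - [[0,0,-10,0,0,0],[0,0,-30,0,0,0],[0,0,-60,0,0,0],[0,0,-95,0,0,0],[0,0,-130,0,0,0],[-30,0,-150,0,0,0],[-60,0,-150,0,0,0],[-60,0,-150,0,0,0]]

```text
t: 28.75
ee_pos: [522.1, -57.6, 403.4]
tcp_rot: [0.985, 0.173, 0.002, 0.001]
contact_force: [1.1, 0.7, 0.9]
finger_gap: 85.7
gripper_force: 0.0
```

Run:
```python
from h import *
p=grab_frame("scene");im=p["frame"][150:290,240:400];cv2.imwrite("pics/s4.png",cv2.resize(im,None,fx=4,fy=4,interpolation=cv2.INTER_CUBIC))
s=read_state();print(s["t"],s["ee_pos"],s["contact_force"],s["finger_gap"])
```

```text
28.8 [522.88979617 -57.30727189 402.39141117] [-0.0357992   0.27746821  0.20048069] 85.60844233490626
```

View pics/s4.png

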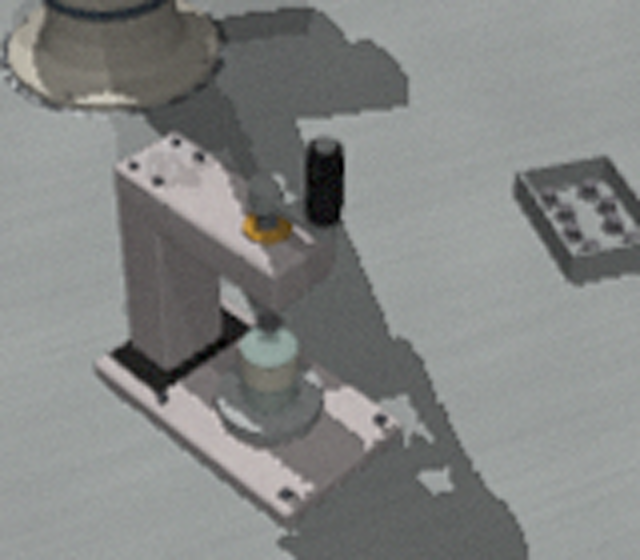

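The picture shows the vial upright in its nest at (270,365), the foot retracted at about (268,320) and the grip free at (323,180). I'm handing in.

```bash
python3 -c "
from station import *
print(close_job())"
```

```text
the job is handed in; nothing more can be done
None
```

I pressed the stopper home until the crank turned firm at 8–9 N, wound the ram back up about 19 mm, let go of the grip and handed the job in at about 29 s; no verdict came back.

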